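# Draw out the pet brush's telescopic handle and hold it

## Task

First lift the spectacle case out of the way of the pet brush's handle and lay it flat in the wooden tray. Then press the button on the brush so that the handle springs out to its first stop, take hold of the handle, pull it straight out to its second stop (full length) and finish while still holding it fully drawn out, as it springs back if let go. Leave the remote control, mug, weather display and small jar where they are.

Things in the scene. Friction and masses are not known exactly. Their poses are not given: they have to be found in the camera images.
- case: Brown hard spectacle case, loose, about 0.13 kg: 155 mm long (its x), 52 mm wide (its y), 36 mm high, edges rounded 9 mm. Origin at the centre of its underside, z up. It lies on the table across the path of the brush handle, about 35 mm or more beyond the handle's closed end.
- tray: Fixed shallow wooden tray, open on top: outside 230 mm (its x) by 140 mm (its y), 28 mm high, walls 7 mm, so 216 x 126 mm inside; its inner floor is about 7 mm above the table. Origin at the centre of its underside, on the table.
- brush: White pet brush lying in a grey stand fixed to the table. Origin on the table below the push button; +x is the way the handle pulls out. Brush axis 34 mm up. Stand: x -150 to +20 mm, 90 wide, base 10 high. Sleeve: round, 38 mm diameter (41 mm ring at its mouth), x -160 to +52, top 53 mm high. Head: x -245 to -160, 72 wide, top 52 high.
- grip: The handle grip, dark rubber, sliding out along the brush's +x on an 18 mm rod. Its origin and axes are the brush's when closed, and move out with it. 24 mm wide with flat upright sides, 28 high (20 to 48 mm above the table), x 60 to 163 mm, then a grey end cap 34 wide, 32 high, to x = 175 mm. Nothing below it but the table.
- grip_mid (a point): Point in the middle of the grip, 115 mm along x from the grip's origin and 34 mm above the table: where to pinch it, from above, across its 24 mm width. Moves with the handle.
- telescope (a joint): How far the handle is out (m): 0 closed and latched; springs to about 0.05 (first stop) when the button is pressed and the way is clear; 0.115 at the second stop, a hard end. Beyond the first stop it pulls against an 80 N/m spring (about 5 N at the second stop) that draws it back when let go.
- button (a joint): How far the push button is pressed down, in m: 0 up, 0.007 fully down. Needs about 4 N to release (at about 0.004), 5 N fully down. A moment's press is enough: afterwards the drawn-out rod keeps it about 0.004 down.
- button_top (a point): Centre of the top of the round grey push button, 18 mm diameter, on top of the white sleeve; when up it stands 62 mm above the table and 9 mm above the sleeve. Press it straight down.
- remote: Bystander: black remote control lying flat, 175 (its x) x 46 x 21 mm, origin under its centre.
- mug: Bystander: white mug, 82 mm across and 95 mm high with a handle on its +y side, origin under its centre.
- display: Bystander: black weather display, standing, 30 (x) x 120 (y) x 70 mm high, origin under its centre.
- vial: Bystander: small white plastic jar, 36 mm across, 60 mm high, origin under its centre.
Not all that is in view belongs to the job. Leave any green or turquoise look-alike of the case alone.

How it is judged:
On the way, in this order (a step that is already met when the one before it is completed fails the run):
1. the spectacle case lies flat in the tray, released, while the brush is still closed (x of case in the frame of tray between -0.04 and 0.04 m and y of case in the frame of tray between -0.045 and 0.045 m and z of case in the frame of tray below 0.016 m and angle between case's own z axis and vertical below 0.15 rad and contact force between case and the fingers below 0.1 N and value of joint telescope below 0.01 m), for 0.2 s.
2. the button is pressed and the handle has sprung out to its first stop (value of joint telescope above 0.035 m and value of joint button above 0.0025 m), for 0.2 s.
3. the fingers have pulled the handle to its second stop (value of joint telescope above 0.109 m and contact force between grip and the fingers above 2 N), for 0.3 s.
At the end, for the whole second after the job is handed in: The fingers hold the handle (over 2 N on the grip) at its second stop: at least 109 of 115 mm out and still. The spectacle case lies flat and at rest in the tray (centre within 40 mm along and 45 mm across of the tray's centre, underside less than 16 mm above the table, tilt under 0.15 rad) (all of step 3 and velocity of joint telescope between -0.01 and 0.01 m/s and x of case in the frame of tray between -0.04 and 0.04 m and y of case in the frame of tray between -0.045 and 0.045 m and z of case in the frame of tray below 0.016 m and angle between case's own z axis and vertical below 0.15 rad and linear speed of case below 0.02 m/s and contact force between grip and case below 0.1 N); the arm keeps its last pose, push and grip.
It fails at once if a bystander (remote) is moved more than 20 mm (distance of remote from where it was at the start of the episode above 0.02 m).
It fails at once if a bystander (mug) is moved more than 20 mm (distance of mug from where it was at the start of the episode above 0.02 m).
It fails at once if a bystander (display) is moved more than 20 mm (distance of display from where it was at the start of the episode above 0.02 m).
It fails at once if a bystander (vial) is moved more than 20 mm (distance of vial from where it was at the start of the episode above 0.02 m).
It fails at once if the handle is forced out past its latch with the button up (value of joint telescope above 0.015 m and value of joint button below 0.002 m).
It also fails if it takes over 67 s, if anything falls off the work surface, if the arm or the gripper's body presses on something with over 40 N, if the wrist force passes 120 N, or if a joint passes its speed limit or range.

## Robot

A 6-joint arm with a two-finger parallel gripper is mounted at the origin on the work surface. World frame = base frame: x ahead of the robot, y to its left, z up, the work surface at z = 0. Lengths are in m, angles in rad, forces in N, time in s.
With the tool pointing down it reaches from about 0.275 to 0.825 m from the base axis. Payload 5.2 kg.
Tool frame: the origin (TCP) lies midway between the tips of the shut fingers; the grasp point (between the pads) lies 19 mm behind it; z points along the fingers, y is the line along which they close (so a half turn about z gives the same grasp; the last joint's range is limited). The gripper opens to 93 mm and grips with 3 to 60 N. Pads are 15 mm wide; open, the fingers measure 128 mm over their backs; the gripper's body (75 mm by 188 mm) begins 65 mm behind the grasp point.
Start: joints at [-1.394, 0.259, 1.535, -0, 1.348, -0.203], TCP at [0.204, -0.511, 0.179] pointing down, gripper open.
Joint ranges: [-3.14, 3.14], [-0.91, 2.08], [0.19, 2.58], [-1.22, 4.36], [0.22, 2.71], [-3.12, 3.12]. Speed limits (rad/s): [2.57, 2.57, 3.14, 3.14, 3.14, 3.14].

## Interface

Orientations are given as [roll, pitch, yaw] about the fixed x, y, z axes, in that order (R = Rz(yaw) Ry(pitch) Rx(roll)).
In Python, from station import state, read_camera, sign_off gives the robot as it stands.
- The arm moves only by the tool jog_arm, never from a script. Its argument "steps" is text: rows parted by semicolons, each of 7 numbers parted by spaces: the shift along the tool's x, y, z each as a share of 2 cm, from -1 to 1, then the turn, a rotation vector about the tool's x, y, z each as a share of 0.1 rad, from -1 to 1, then the closure, from -1 (fully open) to 1 (shut). A call has 1 to 10 rows; each row shifts and turns the commanded pose from where the row before left it, along the tool's axes as they then stand; what a row does not reach is not made up. A row lasts 1/10 s, in which the tool goes at most 50 mm and 8.59 degrees, less where a joint would pass 70% of its speed; a pose out of reach is approached as far as the arm can. A call with a number of a shift or a turn outside -1 to 1 is refused whole. A call with a gripper value outside its range is refused whole. The fingers move at their own pace and stop on an object; "newtons" is the grip in N (left out, the last holds). Time passes only in rows, so rows that do not move let the fingers close. It gives the time, the measured TCP pose, the force, the opening and the grip force at its end, in the units of the state.
- state(): the state, without advancing time (a new reading comes with each control period).
- read_camera(name): name is "scene" or "side" or "wrist"; returns a dict with "color" (480x640x3 uint8, red, green, blue), "depth" (480x640 float32, m along the optical axis (not along the pixel's ray), 0 where there is no reading), "vertical_fov" (degrees; the focal length in pixels is half the picture's height over the tangent of half this angle, whatever the lens; pixels are square), "cx", "cy" (the principal point, pixels), "R" (3x3) and "t" (3): a world point X has camera coordinates R X + t. Camera axes: x right, y down, z forward; pixel columns grow to the right and rows downward; lengths in m; the calibration is good to about 2 mm. A picture is of the moment at which its call begins.
- sign_off(): hands the job in; it is judged then, once.
The state is a dict: "time": time; "joint_pos": joint angles; "dq": joint speeds; "effort": joint torques, N m; "position": TCP position; "ee_rot": TCP orientation; "force": force on the tool from outside, world axes, zero at the start; "ft_torque": the same for the moment, N m; "finger_gap": finger opening in m; "grip_force": force on a finger pad.
Only numpy, scipy, OpenCV 4.12 (cv2) and the standard library are available. Lean on these libraries where they do the work, as an engineer would, in place of code of your own. Each camera call takes 0.05 s, during which the arm holds its last target. There are 200 camera calls.

## Working session

There is one attempt and no reset: what is moved stays moved. The work goes in short steps, Python scripts to look and compute and a tool call to move; the robot and the scene stay as the last step left them, time stands still between calls to the robot, and variables do not carry over. Pictures are saved under pics/ and viewed, at most 10 in all, crops included, and the job is handed in when it is done.

Besides the shell and the picture viewer there is one more tool, called as name(argument=value, ...) on one line, values as JSON. jog_arm: Moves the arm, as the interface text tells. Shift numbers are shares of 2 cm and turn numbers shares of 0.1 rad, none past 1 either way. Its arguments: {"type":"object","properties":{"steps":{"type":"string"},"newtons":{"type":"number"}},"required":["steps"]}

```bash
mkdir -p pics
cat > h.py <<'E'
import numpy as np, cv2, pickle, os
from station import state, read_camera, sign_off
def cam(n):
    c=read_camera(n); c['f']=240/np.tan(np.radians(c['vertical_fov'])/2); c['R']=np.array(c['R']); c['t']=np.array(c['t']); return c
def save(c,fn): cv2.imwrite(fn,c['color'][:,:,::-1])
def cloud(c):
    d=c['depth']; v,u=np.mgrid[0:480,0:640]
    P=np.stack([(u-c['cx'])/c['f']*d,(v-c['cy'])/c['f']*d,d],-1)
    W=(P-c['t'])@c['R']; W[d==0]=np.nan; return W
def ray(c,u,v,z):
    o=-c['R'].T@c['t']; r=c['R'].T@np.array([(u-c['cx'])/c['f'],(v-c['cy'])/c['f'],1]); return o+r*(z-o[2])/r[2]
E
python3 - <<'E'
from h import *
print(state())
for n in("scene","side"):
    c=cam(n); save(c,f'pics/{n}0.png'); pickle.dump(c,open(n+'0.pkl','wb')); print(n,-c['R'].T@c['t'],c['R'][2],c['f'])
E
```

```text
{'time': 0.0, 'joint_pos': array([-1.39380530e+00,  2.59326547e-01,  1.53607892e+00,  1.14525657e-05,
        1.34798502e+00, -2.02770327e-01]), 'dq': array([ 2.37669125e-04, -4.08671963e-04, -1.32185982e-03,  6.25878818e-05,
        1.47575022e-03, -1.96762936e-03]), 'effort': array([ 1.83670963e-03, -4.37302995e+01, -2.83996117e+01,  7.22354511e-02,
        4.12423757e-02, -1.66612194e-04]), 'position': array([ 0.20381577, -0.51018355,  0.17812829]), 'ee_rot': array([-3.13983390e+00, -3.72991488e-04,  3.79758484e-01]), 'force': array([0.05534585, 1.70470416, 0.53704905]), 'ft_torque': array([-0.01926571,  0.02226525, -0.00275418]), 'grip_force': 0.0, 'finger_gap': 0.0928514050544074}
scene [ 1.22665986 -0.44704834  0.85796362] [-0.59357273  0.36418362 -0.71766406] 581.5709317732096
side [ 0.50020093 -0.80328078  0.67889632] [ 0.07327968  0.77790041 -0.62410019] 454.569285939839
```

View pics/scene0.png

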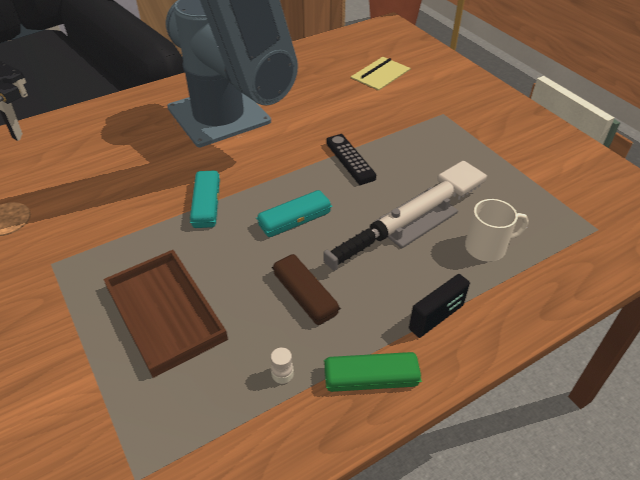

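View pics/side0.png

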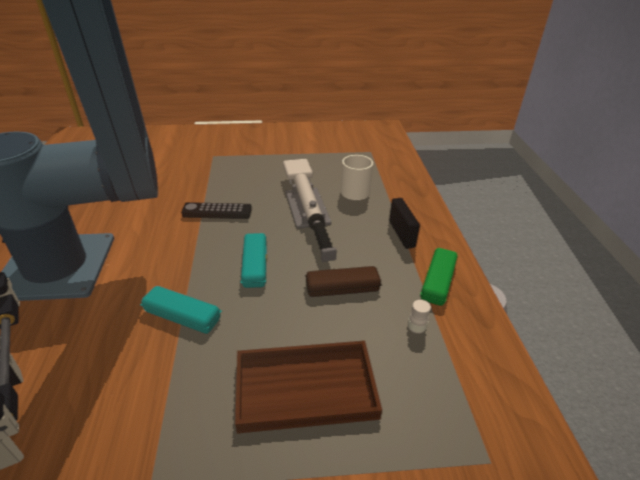

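The scene view shows the brown case at (305,288), the tray at (165,312), the brush from (465,178) to the end cap at (332,258), and the button near (395,213). In the side view they are at (343,282), (307,385), (298,165)→(327,252), with the button near (313,204).

Run:
```python
from h import *
B={'scene':dict(case=(268,250,342,325),tray=(98,248,232,378),brush=(320,160,490,272)),
   'side':dict(case=(302,263,385,298),tray=(232,340,384,432),brush=(282,158,340,262))}
for n in B:
    c=pickle.load(open(n+'0.pkl','rb')); W=cloud(c); hsv=cv2.cvtColor(c['color'],cv2.COLOR_RGB2HSV)
    for k,(a,b,e,f) in B[n].items():
        w=W[b:f,a:e].reshape(-1,3); h=hsv[b:f,a:e].reshape(-1,3)
        zmin={'case':.028,'tray':.022,'brush':.026}[k]
        m=(w[:,2]>zmin)&(w[:,2]<.08)
        p=w[m]; z=p[:,2]
        r=cv2.minAreaRect(p[:,:2].astype(np.float32)); print(n,k,m.sum(),'ctr',np.round(r[0],4),np.round(r[1],4),round(r[2],1),'z pct',np.round(np.percentile(z,[5,50,95,99]),4))
        if k=='brush':
            col=c['color'][b:f,a:e].reshape(-1,3)[m]
            dark=(col.max(1)<60); q=p[dark]; r=cv2.minAreaRect(q[:,:2].astype(np.float32)); print('  dark',np.round(r[0],4),np.round(r[1],4),r[2])
            mu=p[:,:2].mean(0); d=np.linalg.svd(p[:,:2]-mu)[2][0] if False else None
            x=p[:,:2]-mu; ev=np.linalg.eigh(x.T@x)[1][:,1]; print('  axis deg',np.degrees(np.arctan2(ev[1],ev[0])))
            s=x@ev; print('  extent',mu+ev*s.min(),mu+ev*s.max())
            t=p[(z>.0575)&(z<.066)]; print('  button?',len(t),np.median(t,axis=0))
        if k=='tray':
            fl=w[(w[:,2]>.003)&(w[:,2]<.012)&(np.hypot(*(w[:,:2]-np.array(r[0])).T)<.05)]; print('  floor z',np.median(fl[:,2]))
```

```text
scene case 2025 ctr [ 0.6251 -0.0766] [0.1563 0.1223] 2.9 z pct [0.0298 0.0347 0.0463 0.0491]
scene tray 1607 ctr [ 0.5305 -0.3513] [0.2356 0.1406] 1.4 z pct [0.023  0.0268 0.0295 0.0305]
  floor z 0.006279322632881551
scene brush 4350 ctr [0.5735 0.1683] [0.3827 0.2581] 66.4 z pct [0.03   0.0475 0.064  0.0767]
  dark [0.594 0.029] [0.0387 0.1271] 5.23327112197876
  axis deg 89.7986012459572
  extent [ 0.59781831 -0.04867876] [0.59930268 0.37360736]
  button? 157 [0.68021357 0.22568973 0.06112328]
side case 1332 ctr [ 0.6277 -0.1135] [0.1548 0.053 ] 2.1 z pct [0.03   0.0365 0.0388 0.0397]
side tray 2334 ctr [ 0.5325 -0.3519] [0.2308 0.1435] 1.7 z pct [0.0231 0.0287 0.0309 0.0318]
  floor z 0.008174170446406686
side brush 1789 ctr [0.5709 0.1589] [0.0729 0.4244] 5.1 z pct [0.0322 0.0499 0.0555 0.0629]
  dark [0.5944 0.0281] [0.037  0.1232] 7.4651570320129395
  axis deg 97.57111996933911
  extent [ 0.60354406 -0.05080993] [0.54769086 0.36940596]
  button? 34 [0.58282752 0.12395017 0.06287908]
```

Run:
```python
from h import *
for n in('scene','side'):
    c=pickle.load(open(n+'0.pkl','rb')); W=cloud(c); w=W.reshape(-1,3); col=c['color'].reshape(-1,3).astype(int)
    near=(np.abs(w[:,0]-.585)<.06)&(w[:,1]<.37)&(w[:,1]>-.07)&(w[:,2]>.03)&(w[:,2]<.07)&(col[:,1]-col[:,0]<40)
    # line through mid of slices, top band
    C=[]
    for y in np.arange(-.04,.27,.01):
        s=w[near&(np.abs(w[:,1]-y)<.005)]
        s=s[s[:,2]>np.percentile(s[:,2],95)-.012] if len(s)>20 else s
        if len(s)>10: C.append((y,(s[:,0].min()+s[:,0].max())/2,np.ptp(s[:,0]),s[:,2].max()))
    C=np.array(C); print(n); print(np.round(C[::3],4))
    g=(C[:,2]<.05); a=np.polyfit(C[g,0],C[g,1],1); res=C[:,1]-np.polyval(a,C[:,0]); g&=abs(res)<.004; a=np.polyfit(C[g,0],C[g,1],1)
    print('fit x=',a,'deg',np.degrees(np.arctan(a[0])),'x at .124',np.polyval(a,.124),'rms',np.std((C[:,1]-np.polyval(a,C[:,0]))[g]))
    b=w[near&(w[:,2]>.058)&(np.abs(w[:,1]-.124)<.02)]; print('button',len(b),b.mean(0),np.ptp(b,axis=0)) 
    m=(abs(w[:,0]-.63)<.09)&(abs(w[:,1]+.11)<.05)&(w[:,2]>.012)&(w[:,2]<.05)&(col[:,0]-col[:,2]>8)&(col[:,0]<110)
    r=cv2.minAreaRect(w[m][:,:2].astype(np.float32)); print('case',m.sum(),r,np.percentile(w[m][:,2],[50,90,98]))
    E=w[(abs(w[:,0]-.6)<.03)&(w[:,1]<.0)&(w[:,1]>-.07)&(w[:,2]>.02)&(w[:,2]<.06)&(col[:,0]-col[:,2]<8)]
    if len(E): print('cap end y',np.percentile(E[:,1],2))
```

```text
scene
[[-0.04    0.6047  0.0339  0.0512]
 [-0.01    0.6005  0.0243  0.051 ]
 [ 0.02    0.5973  0.0224  0.0504]
 [ 0.05    0.5932  0.0268  0.0503]
 [ 0.08    0.5904  0.0369  0.0559]
 [ 0.11    0.5859  0.0341  0.0531]
 [ 0.14    0.5854  0.0234  0.0613]
 [ 0.17    0.5779  0.0344  0.0534]
 [ 0.2     0.5739  0.034   0.0537]
 [ 0.23    0.5697  0.0374  0.0541]
 [ 0.26    0.5654  0.0349  0.0535]]
fit x= [-0.13081359  0.59996023] deg -7.452747816212572 x at .124 0.5837393430656332 rms 0.0012081011263107813
button 44 [0.58176317 0.12759571 0.06041598] [0.01893989 0.01651583 0.00531779]
case 2144 ((0.6274368166923523, -0.11214384436607361), (0.15721212327480316, 0.05325236916542053), 3.614116907119751) [0.03395533 0.03644998 0.03768422]
cap end y -0.04712613351005938
side
[[-0.04    0.6049  0.0312  0.0539]
 [-0.01    0.5996  0.0225  0.0517]
 [ 0.02    0.5968  0.0249  0.0512]
 [ 0.05    0.5916  0.0231  0.0517]
 [ 0.08    0.5887  0.0362  0.057 ]
 [ 0.11    0.5848  0.0339  0.0554]
 [ 0.14    0.5809  0.0275  0.0608]
 [ 0.17    0.576   0.0334  0.0556]
 [ 0.2     0.5716  0.031   0.0561]
 [ 0.23    0.5683  0.027   0.0565]
 [ 0.26    0.5649  0.0326  0.0557]]
fit x= [-0.13332171  0.59922563] deg -7.593989258978879 x at .124 0.5826937392150435 rms 0.0006681452712292431
button 33 [0.58324106 0.12494179 0.06233684] [0.0150332  0.02311651 0.00895233]
case 1754 ((0.6280186772346497, -0.11341328918933868), (0.15553635358810425, 0.05301007628440857), 2.0608434677124023) [0.03574969 0.03810768 0.03915925]
cap end y -0.0288115837570093
```

jog_arm(steps="0 0 0 0 0 1 -0.55; 0 0 0 0 0 1 -0.55; 0 0 0 0 0 1 -0.55; 0 0 0 0 0 0.3 -0.55; 0 0 0 0 0 0 -0.55", newtons=15)

```text
time: 0.6
position: [0.2039, -0.5105, 0.1785]
ee_rot: [-3.141, 0.0, 0.05]
force: [0.2, -0.3, 0.4]
finger_gap: 0.0722
grip_force: 0.0
```

```bash
cat > go.py <<'E'
import sys; from h import *
from scipy.spatial.transform import Rotation as Rn
s=state(); R=Rn.from_euler('xyz',s['ee_rot']).as_matrix(); T=np.array(list(map(float,sys.argv[1:4])))
print('pos',np.round(s['position'],4),'rpy',np.round(s['ee_rot'],4),'gap',round(s['finger_gap'],4),'F',np.round(s['force'],1),'t',s['time'])
print('shift in 2cm units',np.round(R.T@(T-s['position'])/.02,2))
if len(sys.argv)>4:
    print('rotvec 0.1rad units',np.round(Rn.from_matrix(R.T@Rn.from_euler('xyz',[np.pi,0,float(sys.argv[4])]).as_matrix()).as_rotvec()/.1,2))
E
python3 go.py 0.628 -0.113 0.15 0.05
```

```text
pos [ 0.2039 -0.5105  0.1785] rpy [-3.1406e+00  1.0000e-04  4.9600e-02] gap 0.0722 F [ 0.2 -0.3  0.4] t 0.6
shift in 2cm units [ 22.17 -18.8    1.44]
rotvec 0.1rad units [-0.01  0.   -0.  ]
```

jog_arm(steps="1 -0.85 0 0 0 0 -0.55;1 -0.85 0 0 0 0 -0.55;1 -0.85 0 0 0 0 -0.55;1 -0.85 0 0 0 0 -0.55;1 -0.85 0 0 0 0 -0.55;1 -0.85 0 0 0 0 -0.55;1 -0.85 0 0 0 0 -0.55;1 -0.85 0 0 0 0 -0.55;1 -0.85 0 0 0 0 -0.55;1 -0.85 0 0 0 0 -0.55")

```text
time: 1.6
position: [0.3958, -0.3301, 0.1788]
ee_rot: [-3.141, 0.0, 0.051]
force: [-0.1, -1.0, 0.4]
finger_gap: 0.0719
grip_force: 0.0
```

jog_arm(steps="1 -0.85 0 0 0 0 -0.55;1 -0.85 0 0 0 0 -0.55;1 -0.85 0 0 0 0 -0.55;1 -0.85 0 0 0 0 -0.55;1 -0.85 0 0 0 0 -0.55;1 -0.85 0 0 0 0 -0.55;1 -0.85 0 0 0 0 -0.55;1 -0.85 0 0 0 0 -0.55;0.9 -0.85 0 0 0 0 -0.55;0 0 0 0 0 0 -0.55")

```text
time: 2.6
position: [0.5668, -0.1671, 0.1784]
ee_rot: [-3.14, -0.0, 0.054]
force: [-0.1, -0.7, -0.0]
finger_gap: 0.0719
grip_force: 0.0
```

```bash
python3 go.py 0.628 -0.113 0.10 0.05
python3 - <<'E'
from h import *
c=cam('wrist'); save(c,'pics/w1.png'); pickle.dump(c,open('w1.pkl','wb')); w=cloud(c).reshape(-1,3); col=c['color'].reshape(-1,3).astype(int)
m=(abs(w[:,0]-.63)<.1)&(abs(w[:,1]+.11)<.05)&(w[:,2]>.012)&(w[:,2]<.05)&(col[:,0]-col[:,2]>8)&(col[:,0]<130)
print(m.sum(), cv2.minAreaRect(w[m][:,:2].astype(np.float32)) if m.sum()>5 else '',np.percentile(w[m][:,2],[50,90]))
E
```

```text
pos [ 0.5668 -0.1671  0.1784] rpy [-3.1405e+00 -1.0000e-04  5.3800e-02] gap 0.0719 F [-0.1 -0.7 -0. ] t 2.6
shift in 2cm units [ 3.2  -2.53  3.92]
rotvec 0.1rad units [-0.01 -0.    0.04]
8652 ((0.6270751357078552, -0.10927072167396545), (0.15499597787857056, 0.0525599867105484), 2.8788156509399414) [0.03522378 0.03644804]
```

View pics/w1.png

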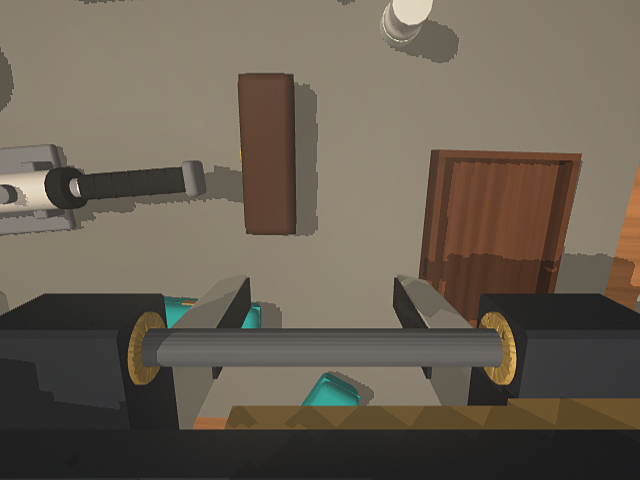

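The wrist view shows the case at (267,152) next to the closed handle, whose cap is at (193,178), and the tray at (500,235). Three views agree on the case to about 3 mm, so I'll descend on it.

jog_arm(steps="1 -0.9 0 0 0 0 -0.55;1 -0.9 0 0 0 0 -0.55;1 -0.8 0 0 0 0 -0.55;0.2 0 1 0 0 0 -0.55;0 0 1 0 0 0 -0.55;0 0 1 0 0 0 -0.55;0 0 1 0 0 0 -0.55;0 0 0.5 0 0 0 -0.55;0 0 0 0 0 0 -0.55")

```text
time: 3.55
position: [0.625, -0.1147, 0.0873]
ee_rot: [-3.14, 0.003, 0.049]
force: [0.8, 0.3, 0.6]
finger_gap: 0.0719
grip_force: 0.0
```

```bash
python3 go.py 0.628 -0.111 0.008 0.05
```

```text
pos [ 0.625  -0.1147  0.0873] rpy [-3.1404  0.0035  0.0493] gap 0.0719 F [0.8 0.3 0.6] t 3.55
shift in 2cm units [ 0.17 -0.17  3.96]
rotvec 0.1rad units [-0.01  0.03 -0.01]
```

jog_arm(steps="0.15 -0.17 0.8 0 0 0 -0.55;0 0 0.8 0 0 0 -0.55;0 0 0.8 0 0 0 -0.55;0 0 0.8 0 0 0 -0.55;0 0 0.5 0 0 0 -0.55;0 0 0.25 0 0 0 -0.55;0 0 0 0 0 0 -0.55")

```text
time: 4.25
position: [0.6295, -0.1109, 0.01]
ee_rot: [-3.142, 0.0, 0.05]
force: [-0.4, 0.2, 0.7]
finger_gap: 0.0722
grip_force: 0.0
```

jog_arm(steps="0 0 0 0 0 0 0.3;0 0 0 0 0 0 0.3;0 0 0 0 0 0 0.3;0 0 0 0 0 0 0.3;0 0 0 0 0 0 0.3;0 0 0 0 0 0 0.3", newtons=15)

```text
time: 4.85
position: [0.6296, -0.1107, 0.01]
ee_rot: [3.142, -0.0, 0.05]
force: [0.4, -0.3, 0.1]
finger_gap: 0.0334
grip_force: 0.0
```

Run:
```python
from h import *
c=cam('side'); a=c['color'][200:400,200:480]; cv2.imwrite('pics/s1.png',cv2.resize(a,None,fx=2.5,fy=2.5)[:,:,::-1])
print(state()['finger_gap'],state()['grip_force'])
```

```text
0.03297596845997967 0.0
```

View pics/s1.png

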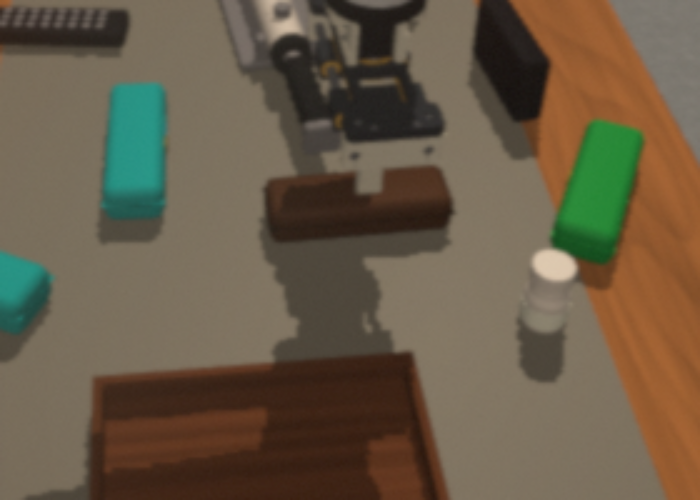

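The side crop shows the visible finger ending on the case's rear top edge, at about (370,190), so I may not be straddling it. I'll measure the case again.

Run:
```python
from h import *
for n in('scene','side'):
    c=cam(n); w=cloud(c).reshape(-1,3); col=c['color'].reshape(-1,3).astype(int)
    m=(abs(w[:,0]-.63)<.1)&(abs(w[:,1]+.13)<.07)&(w[:,2]>.012)&(w[:,2]<.042)&(col[:,0]-col[:,2]>8)&(col[:,0]<110)
    print(n,m.sum(),cv2.minAreaRect(w[m][:,:2].astype(np.float32)),np.percentile(w[m][:,2],[50,90,98]))
    f=(abs(w[:,0]-.63)<.03)&(abs(w[:,1]+.11)<.1)&(w[:,2]<.09)&(w[:,2]>.005)&(abs(col[:,0]-col[:,2])<12)&(col[:,0]>110)
    q=w[f]; print('finger',len(q),np.percentile(q,[1,50,99],axis=0).round(3) if len(q) else '')
```

```text
scene 1655 ((0.6284924149513245, -0.11254177242517471), (0.15336884558200836, 0.052771784365177155), 3.57804536819458) [0.03345488 0.03621545 0.03766498]
finger 0 
side 1664 ((0.6278910040855408, -0.11290055513381958), (0.1557377427816391, 0.05386950075626373), 3.6289405822753906) [0.03554304 0.03812609 0.03901145]
finger 0
```

Run:
```python
from h import *
c=cam('side'); W=cloud(c)
# crop (370,150..200)/2.5 + (200,200)
for v in range(258,284,2):
    print(v,[ (tuple(np.round(W[v,u],3)),tuple(c['color'][v,u])) for u in (347,)])
c=cam('scene'); W=cloud(c); cv2.imwrite('pics/sc2.png',cv2.resize(c['color'][200:340,230:400],None,fx=4,fy=4)[:,:,::-1])
print(state())
```

```text
258 [((np.float64(0.615), np.float64(-0.206), np.float64(0.164)), (np.uint8(124), np.uint8(114), np.uint8(97)))]
260 [((np.float64(0.616), np.float64(-0.198), np.float64(0.153)), (np.uint8(126), np.uint8(116), np.uint8(99)))]
262 [((np.float64(0.617), np.float64(-0.198), np.float64(0.148)), (np.uint8(126), np.uint8(115), np.uint8(98)))]
264 [((np.float64(0.617), np.float64(-0.198), np.float64(0.143)), (np.uint8(125), np.uint8(115), np.uint8(97)))]
266 [((np.float64(0.617), np.float64(-0.201), np.float64(0.141)), (np.uint8(125), np.uint8(115), np.uint8(97)))]
268 [((np.float64(0.628), np.float64(-0.145), np.float64(0.086)), (np.uint8(124), np.uint8(113), np.uint8(96)))]
270 [((np.float64(0.628), np.float64(-0.144), np.float64(0.079)), (np.uint8(124), np.uint8(113), np.uint8(94)))]
272 [((np.float64(0.628), np.float64(-0.145), np.float64(0.075)), (np.uint8(124), np.uint8(112), np.uint8(95)))]
274 [((np.float64(0.629), np.float64(-0.144), np.float64(0.069)), (np.uint8(123), np.uint8(113), np.uint8(96)))]
276 [((np.float64(0.63), np.float64(-0.142), np.float64(0.061)), (np.uint8(115), np
[... 348 characters left out ...]
.uint8(30)))]
{'time': 5.1, 'joint_pos': array([-3.48298913e-01,  5.62235269e-01,  1.50953178e+00,  2.84269167e-05,
        1.06988386e+00,  1.17266424e+00]), 'dq': array([ 0.00030548,  0.00197282, -0.00038829,  0.00083203,  0.00129305,
        0.00015851]), 'effort': array([ 3.68631954e-03, -5.63439345e+01, -2.44653672e+01,  3.89085640e-02,
       -6.52480940e-02, -4.93432401e-05]), 'position': array([ 0.62952551, -0.11069312,  0.009928  ]), 'ee_rot': array([-3.14154709e+00,  4.40239684e-05,  4.98195267e-02]), 'force': array([-0.11242183,  1.31020151,  0.24933799]), 'ft_torque': array([ 3.51679289e-02, -7.98780766e-05, -4.52976063e-02]), 'grip_force': 0.0, 'finger_gap': 0.03276452184371067}
```

View pics/sc2.png

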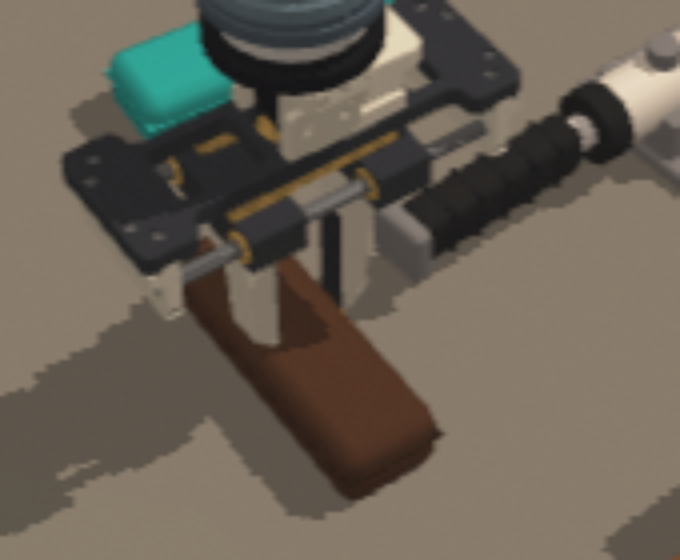

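In the scene crop the near finger ends at about (270,345), hovering above the case. The reported TCP height therefore disagrees with the pictures, and I'll measure the tip height from both views.

Run:
```python
from h import *
s=cam('side'); c=cam('scene'); 
def onY(c,u,v,y):
    o=-c['R'].T@c['t']; r=c['R'].T@np.array([(u-c['cx'])/c['f'],(v-c['cy'])/c['f'],1]); return o+r*(y-o[1])/r[1]
W=cloud(c)
for v in range(270,292,2): print(v,np.round(W[v,297],3),c['color'][v,297])
print('scene tip',onY(c,298,286,-.144),'side tip',onY(s,347,276.5,-.144))
# triangulate
P=[k['f'] and np.array([[k['f'],0,k['cx']],[0,k['f'],k['cy']],[0,0,1]])@np.c_[k['R'],k['t']] for k in(c,s)]
X=cv2.triangulatePoints(P[0],P[1],np.array([[298.],[286]]),np.array([[347.],[276.5]])); print('tri',(X[:3]/X[3]).ravel())
```

```text
270 [ 0.638 -0.131  0.091] [124 113  99]
272 [ 0.638 -0.131  0.086] [124 113  99]
274 [ 0.637 -0.13   0.079] [124 114  99]
276 [ 0.637 -0.131  0.075] [124 113  99]
278 [ 0.638 -0.131  0.07 ] [124 113  99]
280 [ 0.64  -0.133  0.068] [124 113  99]
282 [ 0.639 -0.133  0.062] [124 113  99]
284 [ 0.637 -0.132  0.053] [124 113  99]
286 [ 0.637 -0.132  0.047] [91 75 62]
288 [ 0.633 -0.13   0.037] [70 46 33]
290 [ 0.636 -0.132  0.035] [71 47 34]
scene tip [ 0.66371997 -0.144       0.08281745] side tip [ 0.62938787 -0.144       0.0621064 ]
tri [ 0.63404798 -0.12745282  0.04376756]
```

jog_arm(steps="0 0 0 0 0 0 -0.55;0 0 0 0 0 0 -0.55;0 0 0 0 0 0 -0.55;0 0 0 0 0 0 -0.55;0 -0.1 0.3 0 0 0 -0.55;0 0 0.4 0 0 0 -0.55;0 0 0.4 0 0 0 -0.55;0 0 0.3 0 0 0 -0.55;0 0 0 0 0 0 -0.55;0 0 0 0 0 0 -0.55")

```text
time: 6.2
position: [0.6293, -0.1087, -0.0184]
ee_rot: [-3.141, 0.001, 0.05]
force: [0.3, -0.1, 0.6]
finger_gap: 0.0723
grip_force: 0.0
```

Run:
```python
from h import *
c=cam('scene'); s=cam('side'); 
for n,k in(('scene',c),('side',s)):
    w=cloud(k).reshape(-1,3); col=k['color'].reshape(-1,3).astype(int)
    m=(abs(w[:,0]-.63)<.02)&(abs(w[:,1]+.113)<.08)&(w[:,2]<.09)&(col[:,0]>105)&(col[:,0]<150)&(w[:,2]>.006)&(abs(w[:,1]+.113)>.027)
    q=w[m]; print(n,len(q))
    for lo,hi in((-.2,-.113),(-.113,0)):
        z=q[(q[:,1]>lo)&(q[:,1]<hi)]
        if len(z)>5: print(np.percentile(z,[2,50,98],axis=0).round(3).tolist())
cv2.imwrite('pics/s3.png',np.hstack([cv2.resize(c['color'][230:330,260:360],(400,400)),cv2.resize(s['color'][210:310,300:400],(400,400))])[:,:,::-1])
print(state()['position'],state()['force'],state()['finger_gap'])
```

```text
scene 333
[[0.625, -0.162, 0.025], [0.638, -0.157, 0.052], [0.641, -0.146, 0.075]]
[[0.614, -0.073, 0.021], [0.635, -0.064, 0.055], [0.637, -0.039, 0.088]]
side 142
[[0.623, -0.164, 0.034], [0.63, -0.161, 0.056], [0.639, -0.155, 0.076]]
[[0.632, -0.074, 0.075], [0.636, -0.073, 0.085], [0.637, -0.072, 0.089]]
[ 0.62972825 -0.10884656 -0.01779435] [ 0.44805367  1.04071961 -0.44003275] 0.07209747726281274
```

View pics/s3.png

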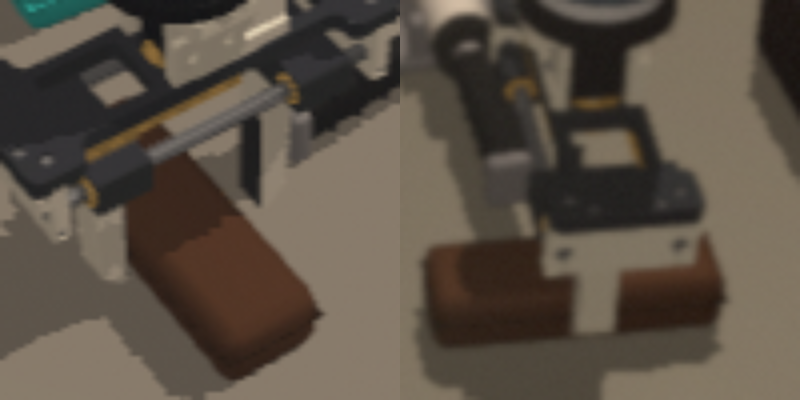

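The crops show the fingers straddling the case: the near tip is at about (115,275) on the left and (595,330) on the right. Tip height is about 23 mm against a reported -18 mm, so the reported z is about 41 mm too low. I'll go 10 mm lower and grip.

jog_arm(steps="0 0.1 0.25 0 0 0 -0.55;0 0 0.25 0 0 0 -0.55;0 0 0 0 0 0 -0.55;0 0 0 0 0 0 0.3;0 0 0 0 0 0 0.3;0 0 0 0 0 0 0.3;0 0 0 0 0 0 0.3;0 0 0 0 0 0 0.3;0 0 0 0 0 0 0.3", newtons=15)

```text
time: 7.2
position: [0.6297, -0.1107, -0.0279]
ee_rot: [3.142, -0.0, 0.05]
force: [0.7, -0.4, 0.7]
finger_gap: 0.0515
grip_force: 15.0
```

jog_arm(steps="0 0 -0.5 0 0 0 0.3;0 0 -1 0 0 0 0.3;0 0 -1 0 0 0 0.3;0 0 -1 0 0 0 0.3;0 0 -1 0 0 0 0.3;-0.45 1 0 0 0 0 0.3;-0.45 1 0 0 0 0 0.3;-0.45 1 0 0 0 0 0.3;-0.45 1 0 0 0 0 0.3;-0.45 1 0 0 0 0 0.3")

```text
time: 8.2
position: [0.5891, -0.2135, 0.0625]
ee_rot: [3.142, 0.0, 0.05]
force: [0.4, -0.4, -1.9]
finger_gap: 0.052
grip_force: 15.0
```

jog_arm(steps="-0.45 1 0 0 0 0.2 0.3;-0.45 1 0 0 0 0 0.3;-0.45 1 0 0 0 0 0.3;-0.45 1 0 0 0 0 0.3;-0.45 1 0 0 0 0 0.3;-0.45 1 0 0 0 0 0.3;-0.45 0.8 0 0 0 0 0.3;0 0 0 0 0 0 0.3;0 0 0 0 0 0 0.3")

```text
time: 9.1
position: [0.5309, -0.3506, 0.062]
ee_rot: [-3.141, -0.0, 0.029]
force: [0.1, -0.7, -1.4]
finger_gap: 0.0518
grip_force: 15.0
```

```bash
python3 go.py 0.533 -0.3517 -0.02 0.03;python3 - <<'E'
from h import *
for n in('scene','side'):
    c=cam(n); w=cloud(c).reshape(-1,3); col=c['color'].reshape(-1,3).astype(int)
    m=(abs(w[:,0]-.53)<.1)&(abs(w[:,1]+.35)<.1)&(w[:,2]>.08)&(w[:,2]<.16)&(col[:,0]-col[:,2]>15)&(col[:,0]<80)
    print(n,m.sum(),cv2.minAreaRect(w[m][:,:2].astype(np.float32)) if m.sum() else '',np.percentile(w[m][:,2],[2,50,95]).round(3))
E
```

```text
pos [ 0.5309 -0.3506  0.062 ] rpy [-3.1409e+00 -1.0000e-04  2.8800e-02] gap 0.0518 F [ 0.1 -0.7 -1.4] t 9.1
shift in 2cm units [0.1  0.06 4.1 ]
rotvec 0.1rad units [-0.01 -0.   -0.01]
scene 1517 ((0.5347599387168884, -0.3504100441932678), (0.14529189467430115, 0.053496427834033966), 1.4206715822219849) [0.098 0.123 0.127]
side 1377 ((0.5295972228050232, -0.3538575768470764), (0.15503723919391632, 0.05039079859852791), 1.5376060009002686) [0.096 0.123 0.128]
```

jog_arm(steps="0.05 0 0.8 0 0 0 0.3;0 0 0.8 0 0 0 0.3;0 0 0.8 0 0 0 0.3;0 0 0.8 0 0 0 0.3;0 0 0.5 0 0 0 0.3;0 0 0.3 0 0 0 0.3;0 0 0.1 0 0 0 0.3;0 0 0 0 0 0 0.3;0 0 0 0 0 0 0.3")

```text
time: 10.1
position: [0.5326, -0.3511, -0.0193]
ee_rot: [3.141, -0.001, 0.03]
force: [0.5, 0.3, -2.7]
finger_gap: 0.0521
grip_force: 15.0
```

jog_arm(steps="0 0 0.05 0 0 0 0.3;0 0 0 0 0 0 -0.4;0 0 0 0 0 0 -0.55;0 0 0 0 0 0 -0.55;0 0 0 0 0 0 -0.55;0 0 -0.5 0 0 0 -0.55;0 0 -1 0 0 0 -0.55;0 0 -1 0 0 0 -0.55;0 0 -1 0 0 0 -0.55;0 0 -1 0 0 0 -0.55")

```text
time: 11.1
position: [0.5322, -0.3509, 0.0707]
ee_rot: [3.141, -0.001, 0.03]
force: [-0.7, -0.4, 0.2]
finger_gap: 0.0721
grip_force: 0.0
```

jog_arm(steps="0 0 -1 0 0 0 -0.55;0 0 -1 0 0 0 -0.55;0 0 -1 0 0 0 -0.55;0 -1 0 0 0 -1 1;0 -1 0 0 0 -1 1;0 -1 0 0 0 -1 1;0 0 0 0 0 0 1")

```text
time: 11.8
position: [0.524, -0.2892, 0.1299]
ee_rot: [-3.141, -0.0, 0.333]
force: [0.5, 0.6, 0.0]
finger_gap: 0.0446
grip_force: 0.0
```

```bash
python3 go.py 0.583 0.125 0.10 1.70;python3 - <<'E'
from h import *
for n in('scene','side'):
    c=cam(n); w=cloud(c).reshape(-1,3); col=c['color'].reshape(-1,3).astype(int)
    m=(abs(w[:,0]-.53)<.1)&(abs(w[:,1]+.35)<.1)&(w[:,2]>.033)&(w[:,2]<.07)&(col[:,0]-col[:,2]>12)&(col[:,0]<110)
    print(n,m.sum(),cv2.minAreaRect(w[m][:,:2].astype(np.float32)) if m.sum() else '',np.percentile(w[m][:,2],[2,50,95]).round(3))
E
```

```text
pos [ 0.524  -0.2892  0.1299] rpy [-3.141e+00 -3.000e-04  3.331e-01] gap 0.0446 F [0.5 0.6 0. ] t 11.8
shift in 2cm units [  9.56 -18.61   1.51]
rotvec 0.1rad units [-0.000e+00 -1.000e-02 -1.367e+01]
scene 1991 ((0.5304089784622192, -0.3517802953720093), (0.15509392321109772, 0.05220714583992958), 1.6367335319519043) [0.034 0.041 0.044]
side 2630 ((0.5307886600494385, -0.35309505462646484), (0.15490327775478363, 0.052639711648225784), 1.1684491634368896) [0.034 0.044 0.046]
```

The case sits flat in the tray: its top is at 43 mm, and it is within 2 mm of the centre. Next is the button.

jog_arm(steps=".33 -.95 0 0 0 -1 1;.42 -.91 0 0 0 -1 1;.51 -.86 0 0 0 -1 1;.59 -.81 0 0 0 -1 1;.67 -.75 0 0 0 -1 1;.74 -.67 0 0 0 -1 1;.8 -.6 0 0 0 -1 1;.86 -.51 0 0 0 -1 1;.9 -.43 0 0 0 -1 1;.94 -.33 0 0 0 -1 1")

```text
time: 12.9
position: [0.5254, -0.0917, 0.1293]
ee_rot: [3.141, 0.0, 1.331]
force: [-0.3, 0.8, -0.9]
finger_gap: 0.0003
grip_force: 0.0
```

jog_arm(steps=".97 -.24 0 0 0 -1 1;.99 -.14 0 0 0 -1 1;1 -.04 0 0 0 -1 1;1 .06 0 0 0 -.7 1;.99 .13 0 0 0 0 1;.99 .13 0 0 0 0 1;.99 .13 0 0 0 0 1;0 0 0 0 0 0 1")

```text
time: 13.7
position: [0.5255, 0.0497, 0.1293]
ee_rot: [3.141, -0.0, 1.7]
force: [-0.5, -0.0, -0.4]
finger_gap: 0.0002
grip_force: 0.0
```

```bash
python3 go.py 0.583 0.125 0.07 1.703
```

```text
pos [0.5255 0.0497 0.1293] rpy [ 3.1408e+00 -3.0000e-04  1.6997e+00] gap 0.0002 F [-0.5 -0.  -0.4] t 13.7
shift in 2cm units [3.36 3.33 2.97]
rotvec 0.1rad units [ 0.01 -0.   -0.03]
```

Run:
```python
from h import *
c=cam('wrist'); w=cloud(c).reshape(-1,3); col=c['color'].reshape(-1,3).astype(int)
b=(abs(w[:,0]-.583)<.02)&(abs(w[:,1]-.125)<.02)&(w[:,2]>.057)&(w[:,2]<.07)
print(b.sum(),w[b].mean(0),w[b].min(0),w[b].max(0))
for y in(-.02,0,.02,.16,.2):
    g=(abs(w[:,0]-(.5996-.132*y))<.03)&(abs(w[:,1]-y)<.003)&(w[:,2]>.036)&(w[:,2]<.06); 
    if g.sum()>5: print(y,(w[g][:,0].min()+w[g][:,0].max())/2,np.ptp(w[g][:,0]),w[g][:,2].max())
```

```text
459 [0.58121433 0.12992884 0.06138797] [0.57277403 0.12137247 0.05701865] [0.59035548 0.13891228 0.06330327]
0.02 0.5958473989265195 0.02452624568701678 0.04947518520236757
0.16 0.577824583078254 0.0377714805331576 0.0540231509265753
0.2 0.5720720207822222 0.037219291074096716 0.0539147082184213
```

jog_arm(steps="1 1 0 0 0 0 1;1 1 0 0 0 0 1;1 1 0 0 0 0 1;0.35 0.35 1 0 0 0 1;0 0 1 0 0 0 1;0 0 1 0 0 0 1;0 0 0 0 0 0 1;0 0 0 0 0 0 1")

```text
time: 14.55
position: [0.583, 0.1225, 0.069]
ee_rot: [-3.141, 0.0, 1.698]
force: [0.4, -0.1, 0.5]
finger_gap: 0.0007
grip_force: 0.0
```

```bash
python3 go.py 0.583 0.125 0.021 1.703
python3 - <<'E'
from h import *
for n in('scene','side'):
    c=cam(n); w=cloud(c).reshape(-1,3)
    m=(abs(w[:,0]-.583)<.022)&(abs(w[:,1]-.125)<.02)&(w[:,2]>.075)&(w[:,2]<.16); q=w[m]
    print(n,len(q),np.percentile(q,[1,10,50,90,99],axis=0).round(3).tolist())
E
```

```text
pos [0.583  0.1225 0.069 ] rpy [-3.1410e+00  3.0000e-04  1.6982e+00] gap 0.0007 F [ 0.4 -0.1  0.5] t 14.55
shift in 2cm units [0.12 0.02 2.4 ]
rotvec 0.1rad units [-0.01  0.   -0.05]
scene 345 [[0.568, 0.11, 0.109], [0.573, 0.111, 0.118], [0.588, 0.114, 0.138], [0.598, 0.126, 0.156], [0.6, 0.132, 0.16]]
side 241 [[0.568, 0.108, 0.112], [0.57, 0.11, 0.119], [0.584, 0.113, 0.139], [0.597, 0.116, 0.156], [0.6, 0.126, 0.159]]
```

jog_arm(steps="0.22 0 0.8 0 0 0 1;0 0 0.8 0 0 0 1;0 0 0.5 0 0 0 1;0 0 0.2 0 0 0 1;0 0 0.1 0 0 0 1;0 0 0 0 0 0 1")

```text
time: 15.25
position: [0.5825, 0.1279, 0.0216]
ee_rot: [3.141, 0.0, 1.7]
force: [0.5, 0.1, -0.1]
finger_gap: 0.0001
grip_force: 0.0
```

jog_arm(steps="0 0 0.1 0 0 0 1;0 0 0.1 0 0 0 1;0 0 0 0 0 0 1")

```text
time: 15.55
position: [0.5827, 0.1281, 0.0173]
ee_rot: [3.14, 0.0, 1.7]
force: [0.1, 0.3, 3.8]
finger_gap: 0.0003
grip_force: 2.0
```

jog_arm(steps="0 0 0.1 0 0 0 1;0 0 0 0 0 0 1;0 0 0 0 0 0 1")

```text
time: 15.85
position: [0.5828, 0.1281, 0.0156]
ee_rot: [3.14, 0.0, 1.7]
force: [-1.1, -0.7, 7.2]
finger_gap: 0.0007
grip_force: 3.3
```

Run:
```python
from h import *
for n in('scene','side'):
    c=cam(n); w=cloud(c).reshape(-1,3); col=c['color'].reshape(-1,3).astype(int)
    m=(abs(w[:,0]-(.5996-.132*w[:,1]))<.025)&(w[:,1]<.05)&(w[:,1]>-.2)&(w[:,2]>.025)&(w[:,2]<.06)
    print(n,w[m][:,1].min())
```

```text
scene -0.09273110528644485
side -0.09531849452092435
```

The handle sprang about 48 mm: the end moved from y≈-0.048 to -0.095. I'll lift off and move to the grip.

jog_arm(steps="0 0 -1 0 0 0 1;0 0 -1 0 0 0 0;0 0 -1 0 0 0 -0.4;-1 0 0 0 0 0 -0.4;-1 0 0 0 0 0 -0.4;-1 0 0 0 0 0 -0.4;-1 0 0 0 0 0 -0.4;-1 0 0 0 0 0 -0.4;-1 0 0 0 0 0 -0.4;-1 0 0 0 0 0 -0.4")

```text
time: 16.95
position: [0.5999, -0.0116, 0.0742]
ee_rot: [-3.141, -0.0, 1.7]
force: [-0.5, -0.4, 0.2]
finger_gap: 0.064
grip_force: 0.0
```

jog_arm(steps="-1 0 0 0 0 0 -0.4;-0.3 0 0 0 0 0 -0.4;0 0 0 0 0 0 -0.4;0 0 0 0 0 0 -0.4")

```text
time: 17.35
position: [0.6031, -0.0359, 0.0746]
ee_rot: [-3.141, -0.001, 1.7]
force: [-0.5, 0.6, 0.5]
finger_gap: 0.065
grip_force: 0.0
```

```bash
python3 go.py 0.604 -0.037 -0.026 1.703
python3 - <<'E'
from h import *
for n in('scene','side'):
    c=cam(n); w=cloud(c).reshape(-1,3)
    m=(abs(w[:,0]-(.5996-.132*w[:,1]))<.025)&(w[:,1]<.05)&(w[:,1]>-.2)&(w[:,2]>.025)&(w[:,2]<.06)
    print(n,w[m][:,1].min())
    for y in(-.06,-.04,-.02,0):
        s=w[m&(abs(w[:,1]-y)<.004)]
        if len(s)>5: print(y,(s[:,0].min()+s[:,0].max())/2,np.ptp(s[:,0]))
E
```

```text
pos [ 0.6031 -0.0359  0.0746] rpy [-3.1410e+00 -7.0000e-04  1.6997e+00] gap 0.065 F [-0.5  0.6  0.5] t 17.35
shift in 2cm units [-0.06  0.04  5.03]
rotvec 0.1rad units [-0.01 -0.01 -0.03]
scene -0.09358441662340655
-0.06 0.6069452502170043 0.02462387536574151
-0.04 0.604687707819916 0.02417466917075728
-0.02 0.6029322461478128 0.0230742613326661
0 0.5991270738062098 0.026127471489273968
side -0.09488314965266073
-0.06 0.6063415261150198 0.023065949747947512
-0.04 0.6040233585876913 0.023529164529376145
-0.02 0.6010648530578833 0.02244691342191618
0 0.5993055615651381 0.02456190732545882
```

jog_arm(steps="0 0.04 0.9 0 0 0 -0.4;0 0 0.9 0 0 0 -0.4;0 0 0.9 0 0 0 -0.4;0 0 0.9 0 0 0 -0.4;0 0 0.8 0 0 0 -0.4;0 0 0.4 0 0 0 -0.4;0 0 0.1 0 0 0 -0.4;0 0 0 0 0 0 -0.4")

```text
time: 18.25
position: [0.6044, -0.0361, -0.0228]
ee_rot: [3.141, 0.0, 1.7]
force: [-0.6, 0.3, -0.8]
finger_gap: 0.0648
grip_force: 0.0
```

jog_arm(steps="0 0 0 0 0 0 1;0 0 0 0 0 0 1;0 0 0 0 0 0 1;0 0 0 0 0 0 1;0 0 0 0 0 0 1;0 0 0 0 0 0 1;0 0 0 0 0 0 1", newtons=35)

```text
time: 18.95
position: [0.6042, -0.0366, -0.0229]
ee_rot: [3.142, 0.0, 1.7]
force: [-1.0, -0.2, 1.4]
finger_gap: 0.0238
grip_force: 35.0
```

jog_arm(steps="-0.3 0 0 0 0 0 1;-0.4 0 0 0 0 0 1;-0.4 0 0 0 0 0 1;-0.4 0 0 0 0 0 1;-0.4 0 0 0 0 0 1;-0.4 0 0 0 0 0 1;-0.4 0 0 0 0 0 1;-0.3 0 0 0 0 0 1;0 0 0 0 0 0 1")

```text
time: 19.85
position: [0.6121, -0.0969, -0.023]
ee_rot: [3.141, -0.0, 1.699]
force: [-0.3, 2.3, 2.4]
finger_gap: 0.0238
grip_force: 35.0
```

jog_arm(steps="-0.15 0 0 0 0 0 1;-0.1 0 0 0 0 0 1;0 0 0 0 0 0 1")

```text
time: 20.15
position: [0.6126, -0.1008, -0.023]
ee_rot: [3.141, -0.001, 1.699]
force: [0.1, 5.5, 1.8]
finger_gap: 0.0238
grip_force: 35.0
```

jog_arm(steps="-0.1 0 0 0 0 0 1;0 0 0 0 0 0 1")

```text
time: 20.35
position: [0.6128, -0.1026, -0.023]
ee_rot: [3.142, -0.001, 1.699]
force: [0.1, 6.2, 3.1]
finger_gap: 0.024
grip_force: 35.0
```

jog_arm(steps="-0.1 0 0 0 0 0 1;0 0 0 0 0 0 1;0 0 0 0 0 0 1")

```text
time: 20.65
position: [0.6131, -0.1045, -0.023]
ee_rot: [3.142, -0.001, 1.7]
force: [-0.5, 6.4, 2.4]
finger_gap: 0.0236
grip_force: 35.0
```

Run:
```python
from h import *
print(state()['position'],state()['force'])
for n in('scene','side'):
    c=cam(n); w=cloud(c).reshape(-1,3); col=c['color'].reshape(-1,3).astype(int)
    m=(abs(w[:,0]-(.5996-.132*w[:,1]))<.025)&(w[:,1]<.05)&(w[:,1]>-.25)&(w[:,2]>.025)&(w[:,2]<.06)
    print(n,w[m][:,1].min())
    m=(abs(w[:,0]-.53)<.1)&(abs(w[:,1]+.35)<.1)&(w[:,2]>.033)&(w[:,2]<.07)&(col[:,0]-col[:,2]>12)&(col[:,0]<110)
    r=cv2.minAreaRect(w[m][:,:2].astype(np.float32)); print('case',np.round(r[0],3),np.percentile(w[m][:,2],[50,95]).round(3))
```

```text
[ 0.61306833 -0.10448453 -0.02303599] [-0.45555849  6.42184929  2.38888551]
scene -0.1613649205815136
case [ 0.53  -0.352] [0.042 0.044]
side -0.16229970976955285
case [ 0.531 -0.354] [0.043 0.046]
```

jog_arm(steps="-0.1 0 0 0 0 0 1;0 0 0 0 0 0 1")

```text
time: 20.95
position: [0.6131, -0.1047, -0.0231]
ee_rot: [-3.141, -0.004, 1.699]
force: [0.0, 12.0, 3.6]
finger_gap: 0.0237
grip_force: 35.0
```

jog_arm(steps="-0.1 0 0 0 0 0 1;0 0 0 0 0 0 1")

```text
time: 21.15
position: [0.6131, -0.1047, -0.0231]
ee_rot: [-3.141, -0.006, 1.699]
force: [0.5, 17.6, 5.4]
finger_gap: 0.0239
grip_force: 35.0
```

The force is rising with no further travel, so this is the hard stop. I'll hold, then hand in.

jog_arm(steps="0 0 0 0 0 0 1;0 0 0 0 0 0 1;0 0 0 0 0 0 1;0 0 0 0 0 0 1;0 0 0 0 0 0 1;0 0 0 0 0 0 1")

```text
time: 21.75
position: [0.613, -0.1047, -0.0232]
ee_rot: [-3.141, -0.006, 1.7]
force: [0.1, 17.6, 4.8]
finger_gap: 0.0237
grip_force: 35.0
```

```bash
python3 -c "
from station import *
s=state();print(s['position'],s['force'],s['grip_force']);print(sign_off())"
```

```text
[ 0.61304433 -0.1047323  -0.02316139] [ 0.091612   17.59565954  4.75653203] 34.9996680021286
the job is handed in; nothing more can be done
None
```

I handed the job in at 21.75 s with the case lying flat in the tray and the gripper holding the handle at its second stop with a 35 N grip; sign-off returned no verdict.

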